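# Hang a glazed sample on the studio's drying rail

### The job

Take the blue-glazed sample plaque out of the wooden stand and hook it over the drying rail at the open end, where the red guard bar leaves the rail free. Then slide it along the rail under the guard bar until its hook is centred at the yellow flag, and leave it hanging there freely. Do not disturb the brown and the white samples.

Things in the scene. Friction and masses are not known exactly. Their poses are not given: they have to be found in the camera images.
- blue_sample: Sample to hang, 240 g, rigid; starts upright in a stand slot, grip towards the robot. Origin: centre of the plaque's underside; z up, y along its width, x from wooden grip to hook mouth. Plaque with relief face: 60 mm (y) x 14 (x) x 85 high. Above it a flat steel hook 20 mm wide in y: step (z 85-90, x -20 to 5), front strap (x -20 to -15, z 85-150), arm and leg (see seat, mouth).
- blue_sample_mouth (a point): Middle of the hook's mouth, at (15, 0, 111) mm in the sample's frame. The mouth opens towards +x, 42 mm high (z 90 to 132), below a short leg (x 13 to 18, z 132 to 150). The rail goes in level under the leg; then the hanger is lowered until its arm rests on the rail, between strap and leg: 28 mm inside, so 12 mm of play on the 16 mm rail.
- blue_sample_grip (a point): Centre of its upright wooden grip on the arm's front end, at (-40, 0, 176.5) mm in the sample's frame: 24 mm wide in y, 10 mm thick in x, 43 mm high (z 155 to 198), its top dipped in the sample's own colour. Take it from above with the fingers closing along y.
- blue_sample_seat (a point): Middle of the underside of its level hook arm (z 150 to 155, x -45 to +18), at (0, 0, 150) mm in the sample's frame; this rests on top of the rail when hung.
- brown_sample: A terracotta-brown sample hanger of the same make and frame, standing in the stand's other slot; leave it alone.
- white_sample: A white sample hanger of the same make and frame, already hanging near the rail's closed end; leave it alone.
- stand: Fixed wooden block 70 mm (x) x 300 mm (y) x 35 mm high; origin at the centre of its underside. Two slots with floor at z 10 mm, each 17 mm (x) x 64 mm (y) x 25 mm deep, centred at y +75 and y -75 mm; blue and brown stand in either.
- rail: Fixed drying rail: round aluminium bar 16 mm thick, axis at x 0, z 182 (top at z 190), between 20 mm posts at y -235 and +235, on a plywood foot 15 mm thick (x -40 to 70, y -250 to 250). Origin: underside of the foot, below the bar; y along the rail towards its open end (the robot's left), x away from the robot, z up.
- guard_end (a point): Open end of the red guard bar, at (0, 85, 209) mm in the rail's frame. The guard, 10 mm thick, runs 14 mm clear above the rail from y -235 to here, then bends back (+x 55 mm) and down to the foot, clear of a sliding hanger. A hook can be put on only beyond it, y 100 to 215 mm.
- rail_open (a point): Top of the rail at the middle of its open end: (0, 155, 190) mm in the rail's frame.
- flag: The mark: a yellow sleeve 14 mm wide round the guard bar with a flag 14 mm wide standing 35 mm up from it. Origin on the guard bar's axis (19 mm above the top of the rail) at the flag's centre; axes as those of the rail, y along it.
Things that resemble listed ones, but are neither listed nor needed, are in the scene too. Leave any purple look-alike of the blue_sample alone.

How it is judged (in metres and radians):
On the way:
1. the blue sample is hooked over the rail at its open end, beyond the guard bar (y of blue_sample_seat in the frame of rail between 0.085 and 0.23 m and x of blue_sample_seat in the frame of rail between -0.012 and 0.012 m and z of blue_sample_seat in the frame of rail between 0.182 and 0.2 m), for 0.1 s.
At the end, for the whole second after the job is handed in: The blue sample hangs at rest and upright (within 0.2 rad) by its hook on the rail, the middle of the hook within 10 mm of the yellow flag's centre along the rail, released; the brown and the white samples are within 25 mm of where they started (y of blue_sample_seat in the frame of flag between -0.01 and 0.01 m and x of blue_sample_seat in the frame of flag between -0.014 and 0.014 m and z of blue_sample_seat in the frame of flag between -0.026 and -0.013 m and angle between blue_sample's own z axis and vertical below 0.2 rad and contact force between blue_sample and rail above 0.5 N and linear speed of blue_sample below 0.05 m/s and distance of each of white_sample, brown_sample from where it was at the start of the episode below 0.025 m); the robot touches nothing.
It fails at once if the white sample on the rail is shoved more than 25 mm (distance of white_sample from where it was at the start of the episode above 0.025 m).
It fails at once if the brown sample in the stand is moved more than 25 mm (distance of brown_sample from where it was at the start of the episode above 0.025 m).
It also fails if it takes over 45 s, if anything falls off the work surface, if the arm or the gripper's body presses on something with over 40 N, if the wrist force passes 120 N, or if a joint passes its speed limit or range.

### The arm

A 6-joint arm with a two-finger parallel gripper is mounted at the origin on the work surface. World frame = base frame: x ahead of the robot, y to its left, z up, the work surface at z = 0. Lengths are in mm, angles in rad, forces in N, time in s.
With the tool pointing down it reaches from about 275 to 850 mm from the base axis. Payload 19 kg.
Tool frame: the origin (TCP) lies between the finger pads; the fingertips stand 22 mm ahead of it and the grasp point (between the pads) lies 3 mm ahead of it (manip.nose_length is the distance from the TCP to the fingertips, in mm); z points along the fingers, y is the line along which they close (so a half turn about z gives the same grasp; the last joint's range is limited). The gripper opens to 85 mm and grips with 20 to 120 N. Pads are 22 mm wide; open, the fingers measure 114 mm over their backs; the gripper's body (76 mm by 85 mm) begins 54 mm behind the grasp point. The pads swing forward as they close: fully open they stand 13 mm farther back than shut.
Start: joints at [1.042, 0.15, 1.437, -0, 1.554, -0.134], TCP at [221.161, 530.736, 253.267] pointing down, gripper open.
Joint ranges: [-2.8, 2.8], [-0.68, 2.1], [0.12, 2.68], [-1.39, 4.53], [0.16, 2.79], [-2.81, 2.81]. Speed limits (rad/s): [1.89, 1.89, 2.22, 3.01, 3.01, 3.01].

### API

Orientations are given as a 3x3 rotation matrix whose columns are the frame's x, y, z axes.
In Python, from station import manip gives the robot as it stands. The module is installed in compiled form; this text tells all that it offers.
- The arm moves only by the tool send_rows, never from a script. Its argument "steps" is one flat list of numbers, 4 for each row, row after row: the shift along the world's x, y, z in units of 0.15 m (1.0 is 0.15 m), then the turn about the world's z in units of 45 degrees (1.0 is 45 degrees). A call has 1 to 20 rows; each row is the pose to reach, as a shift and turn from the pose commanded when the call began; what a row does not reach only later rows make up. A row lasts 1/10 s, in which the tool goes at most 50 mm and 8.59 degrees, less where a joint would pass 70% of its speed; a pose out of reach is approached as far as the arm can. A call with a number of a shift or a turn outside -1 to 1 is refused whole. A call with a gripper value outside its range is refused whole. "gripper" is the opening, from 0 (shut) to 1 (fully open), set as the call begins (left out, the last holds). The fingers move at their own pace and stop on an object; "newtons" is the grip in N (left out, the last holds). Time passes only in rows, so rows that repeat a pose let the fingers close. It gives the time, the measured TCP pose, the force, the opening and the grip force at its end, in the units of the state.
- manip.observe(): the state, without advancing time (a new reading comes with each control period).
- manip.snapshot(name): name is "scene" or "top" or "wrist"; returns (picture, depth): 400x640x3 uint8, red, green, blue; 400x640 float32, mm along the optical axis (not along the pixel's ray), 0 where there is no reading.
- manip.camera_info(name): a dict with "mtx" (3x3 intrinsics, pixels), "R" (3x3) and "t" (3): a world point X has camera coordinates R X + t; the wrist camera has in their place "mount" (4x4, takes a point from camera to tool coordinates, whose origin is the TCP and whose axes are the flange's). Camera axes: x right, y down, z forward; pixel columns grow to the right and rows downward; lengths in mm; the calibration is good to about 2 mm. A picture is of the moment at which its call begins: read the wrist's pose just before it. camera_info takes no time and is no camera call.
- manip.close_job(): hands the job in; it is judged then, once.
The state is a dict: "time": time; "joints": joint angles; "dq": joint speeds; "joint_efforts": joint torques, N m; "position": TCP position; "tool_rot": TCP orientation; "contact_force": force on the tool from outside, world axes, zero at the start; "wrist_torque": the same for the moment, N m; "opening": finger opening in mm; "grasp_force": force on a finger pad.
Only numpy, scipy, OpenCV 4.12 (cv2) and the standard library are available. Lean on these libraries where they do the work, as an engineer would, in place of code of your own. Each camera call takes 0.05 s, during which the arm holds its last target. There are 200 camera calls.

## Working session

There is one attempt and no reset: what is moved stays moved. The work goes in short steps, Python scripts to look and compute and a tool call to move; the robot and the scene stay as the last step left them, time stands still between calls to the robot, and variables do not carry over. Pictures are saved under pics/ and viewed, at most 10 in all, crops included, and the job is handed in when it is done.

Besides the shell and the picture viewer there is one more tool, called after ">>>" as a command line: name --argument value ..., lists and objects as JSON in quotes. send_rows: Moves the arm, as the interface text tells. Shifts and turns lie within -1 to 1; 1 stands for 0.15 m of shift or 45 degrees of turn. Its arguments: {"type":"object","properties":{"steps":{"type":"array"},"gripper":{"type":"number"},"newtons":{"type":"number"}},"required":["steps"]}

```bash
mkdir -p pics; cat > h.py <<'E'
import numpy as np, cv2
from station import manip
def snap(n):
    s=manip.observe(); p,d=manip.snapshot(n); c=manip.camera_info(n); K=np.array(c["mtx"])
    if "R" in c: R=np.array(c["R"]); t=np.array(c["t"]).ravel()
    else:
        M=np.array(c["mount"]); T=np.eye(4); T[:3,:3]=s["tool_rot"]; T[:3,3]=s["position"]
        W=np.linalg.inv(T@M); R=W[:3,:3]; t=W[:3,3]
    return p,d,K,R,t
def cloud(d,K,R,t):
    v,u=np.mgrid[:d.shape[0],:d.shape[1]]
    c=np.stack([(u-K[0,2])/K[0,0]*d,(v-K[1,2])/K[1,1]*d,d],-1)
    return (c-t)@R
def save(n,p): cv2.imwrite(f"pics/{n}.png",cv2.cvtColor(p,cv2.COLOR_RGB2BGR))
E
python3 - <<'E'
from h import *
for n in("scene","top"):
    p,d,K,R,t=snap(n); save(n,p); np.savez(n,p=p,d=d,K=K,R=R,t=t); print(n,K.tolist(),(-R.T@t).round(),R[2].round(2))
print(manip.observe())
E
```

```text
scene [[471.12859893844626, 0.0, 316.3280163357263], [0.0, 471.12859893844626, 198.04772937080372], [0.0, 0.0, 1.0]] [1087.  420.  619.] [-0.68 -0.5  -0.54]
top [[514.5765091397542, 0.0, 314.50093569159986], [0.0, 514.5765091397542, 196.94289347427073], [0.0, 0.0, 1.0]] [450.   3. 975.] [ 0.09 -0.04 -0.99]
{'time': 0.1, 'joints': array([ 1.04199965e+00,  1.50951207e-01,  1.43792626e+00, -1.55188657e-05,
        1.55380617e+00, -1.33988474e-01]), 'dq': array([-0.00042742, -0.00149756, -0.00369704, -0.00079366,  0.0005613 ,
       -0.00092494]), 'joint_efforts': array([ 5.19497567e-03, -7.14383769e+01, -5.71788597e+01, -1.49455486e-04,
        7.17873161e-03, -8.41363885e-05]), 'position': array([221.08400372, 530.59528379, 252.74742123]), 'tool_rot': array([[-9.23070422e-01,  3.84630613e-01, -5.36997690e-04],
       [ 3.84630966e-01,  9.23069942e-01, -9.49798523e-04],
       [ 1.30364838e-04, -1.08327686e-03, -9.99999405e-01]]), 'contact_force': array([-0.58607844, -0.4600325 ,  0.0172441 ]), 'wrist_torque': array([-0.0525723 ,  0.01793963,  0.02296933]), 'grasp_force': 0.0, 'opening': 85.07358072048427}
```

View pics/scene.png

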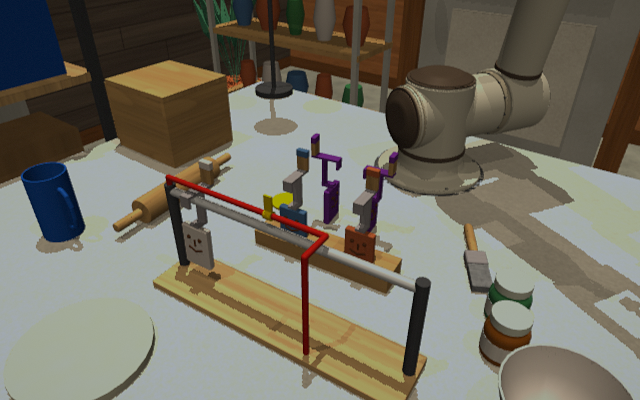

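View pics/top.png

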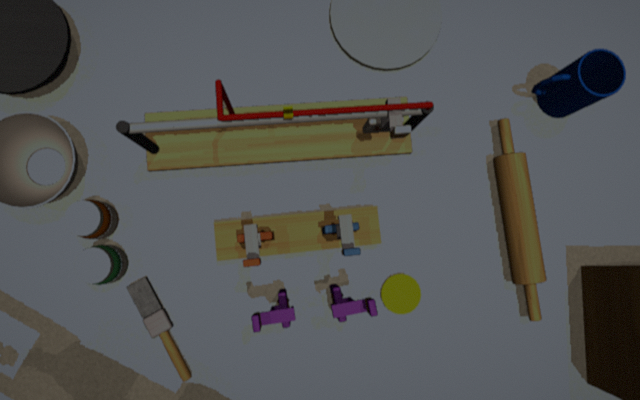

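The scene picture shows the blue hanger in the stand near (300,190), brown at (365,220) and white at the closed rail end. The top picture shows the blue grip at (351,252), brown grip at (252,262), purple look-alikes at (275,315) and (350,305), the guard corner at (221,115), the flag at (288,113) and the open post at (125,128). Next I'll measure them.

```bash
cat > m.py <<'E'
from h import *
for n in("top","scene"):
    z=np.load(n+".npz"); p,d=z["p"],z["d"]; C=cloud(d,z["K"],z["R"],z["t"]); hsv=cv2.cvtColor(p,cv2.COLOR_RGB2HSV)
    H,S,V=cv2.split(hsv)
    M={"blue":(H>95)&(H<118)&(S>90)&(V>50),"red":((H<4)|(H>176))&(S>200)&(V>80),"yel":(H>25)&(H<33)&(S>200)&(V>60),"brown":(H>4)&(H<14)&(S>150)&(V>60),"purple":(H>135)&(H<155)&(S>100)&(V>30)}
    for k,m in M.items():
        nn,l,st,c=cv2.connectedComponentsWithStats(m.astype(np.uint8))
        for i in range(1,nn):
            if st[i,4]<25: continue
            P=C[(l==i)&(d>0)]
            if len(P)==0 or P[:,0].min()<150 and P[:,2].mean()>400: continue
            if abs(np.median(P[:,1]))>400 or np.median(P[:,0])>800: continue
            print(n,k,st[i].tolist(),c[i].round(1).tolist(),"med",np.median(P,0).round(1).tolist(),"5-95",np.percentile(P,[5,95],axis=0).round().tolist())
    # things near rail height
    if n=="top":
        m=(d>0)&(C[...,2]>178)&(C[...,2]<196)&(S<90)&(C[...,0]>500)&(C[...,0]<680)&(abs(C[...,1])<330)
        P=C[m]; print("railpts",len(P)); 
        yb=np.arange(-300,320,30)
        for a in yb:
            q=P[(P[:,1]>a)&(P[:,1]<a+30)]
            if len(q)>8: print(a+15,len(q),np.median(q,0).round(1),np.ptp(q[:,0]).round())
E
python3 m.py
```

```text
top blue [353, 223, 6, 7, 32] [355.4, 225.8] med [483.2, -106.6, 96.0] 5-95 [[478.0, -111.0, 94.0], [488.0, -103.0, 99.0]]
top blue [325, 225, 8, 8, 55] [328.4, 228.8] med [478.3, -60.1, 95.9] 5-95 [[473.0, -67.0, 94.0], [483.0, -55.0, 98.0]]
top blue [344, 248, 16, 8, 102] [351.3, 251.3] med [441.8, -85.9, 209.3] 5-95 [[437.0, -96.0, 208.0], [446.0, -76.0, 211.0]]
top red [216, 81, 67, 39, 422] [238.0, 108.9] med [646.9, 93.9, 214.9] 5-95 [[641.0, 24.0, 212.0], [692.0, 114.0, 217.0]]
top red [294, 103, 139, 12, 532] [362.6, 108.5] med [656.8, -104.9, 214.7] 5-95 [[649.0, -201.0, 212.0], [664.0, -11.0, 217.0]]
top yel [284, 113, 9, 4, 32] [288.0, 114.5] med [646.5, 7.3, 216.9] 5-95 [[644.0, 1.0, 214.0], [648.0, 13.0, 219.0]]
top yel [381, 275, 39, 38, 1144] [400.4, 293.4] med [360.4, -200.9, 6.2] 5-95 [[331.0, -230.0, 4.0], [388.0, -172.0, 9.0]]
top brown [260, 231, 12, 9, 92] [266.0, 235.2] med [468.6, 45.7, 95.7] 5-95 [[462.0, 37.0, 85.0], [474.0, 54.0, 98.0]]
top brown [237, 234, 7, 9, 57] [240.1, 237.7] med [463.8, 89.6, 96.0] 5-95 [[459.0, 85.0, 79.0], [471.0, 95.0, 98.0]]
top b
[... 2526 characters left out ...]
d [365.3, -113.8, 194.1] 5-95 [[347.0, -122.0, 186.0], [372.0, -110.0, 198.0]]
scene purple [312, 153, 29, 71, 774] [329.0, 186.4] med [360.5, -72.8, 83.6] 5-95 [[335.0, -99.0, 13.0], [381.0, -63.0, 154.0]]
scene purple [389, 152, 9, 11, 70] [393.3, 157.1] med [345.3, 60.6, 195.6] 5-95 [[328.0, 55.0, 187.0], [351.0, 64.0, 198.0]]
scene purple [363, 166, 5, 13, 29] [364.5, 172.3] med [353.8, 4.2, 147.9] 5-95 [[342.0, 1.0, 136.0], [356.0, 7.0, 154.0]]
scene purple [372, 169, 24, 44, 207] [379.2, 188.9] med [345.3, 37.5, 112.5] 5-95 [[331.0, 23.0, 58.0], [351.0, 60.0, 155.0]]
scene purple [367, 216, 9, 15, 54] [372.0, 223.8] med [341.8, 24.8, 19.5] 5-95 [[324.0, 22.0, 8.0], [360.0, 28.0, 32.0]]
```

```bash
python3 - <<'E'
from h import *
z=np.load("top.npz"); p,d=z["p"],z["d"]; C=cloud(d,z["K"],z["R"],z["t"]); H,S,V=cv2.split(cv2.cvtColor(p,cv2.COLOR_RGB2HSV))
m=(d>0)&(C[...,2]>180)&(C[...,2]<194)&(S<90)&(C[...,0]>600)&(C[...,0]<670)&(C[...,1]>125)&(C[...,1]<240)
P=C[m]
mids=[]
for a in np.arange(125,240,5):
    q=P[(P[:,1]>=a)&(P[:,1]<a+5)]; mids.append([a+2.5,(q[:,0].min()+q[:,0].max())/2])
k=np.polyfit(*np.array(mids).T,1); print("rail x=",k,"yaw",-np.arctan(k[0]))
r=((H<4)|(H>176))&(S>200)&(d>0)&(C[...,2]>205)&(C[...,0]<672); Q=C[r]
kg=np.polyfit(Q[:,1],Q[:,0],1); print("guard x=",kg,"y ext",Q[:,1].min(),Q[:,1].max())
for n in("top","scene"):
    z=np.load(n+".npz"); d2=z["d"]; D=cloud(d2,z["K"],z["R"],z["t"]); h=cv2.cvtColor(z["p"],cv2.COLOR_RGB2HSV)
    y=(h[...,0]>22)&(h[...,0]<36)&(h[...,1]>130)&(d2>0)&(D[...,2]>198)&(D[...,2]<260)&(D[...,0]>600)&(D[...,0]<690)&(abs(D[...,1])<100)
    F=D[y]; print(n,"flag",len(F),F.min(0).round(1),F.max(0).round(1),F.mean(0).round(1))
# white sample top
w=(d>0)&(C[...,2]>225)&(C[...,2]<250)&(C[...,0]>560)&(C[...,0]<660)&(C[...,1]<0)&(C[...,1]>-250)
print("white grip",C[w].mean(0).round(1))
b=(d>0)&(C[...,2]>196)&(C[...,2]<290)&(C[...,1]>235)&(C[...,1]<290)&(C[...,0]>600)&(C[...,0]<660); print("post",C[b].min(0).round(),C[b].max(0).round(),C[b].mean(0).round())
E
```

```text
rail x= [-6.60584644e-02  6.49476790e+02] yaw 0.06596262825610265
guard x= [-4.90337743e-02  6.51156283e+02] y ext -212.5101053777275 113.76524778783654
top flag 110 [641.8   1.3 208.2] [652.2  14.5 247.4] [647.4   7.7 228.2]
scene flag 200 [647.5   0.9 202.5] [658.8  17.5 243.9] [652.5  10.7 225.3]
white grip [ 619.9 -159.8  237. ]
post [623. 249. 196.] [642. 267. 200.] [632. 259. 197.]
```

>>> send_rows --steps '[0.09,-0.25,0.15,0.04,0.18,-0.5,0.3,0.08,0.26,-0.75,0.33,0.11,0.35,-1,0.33,0.15]' --gripper 0.8

```text
time: 0.5
position: [273.8, 379.5, 303.5]
tool_rot: [[-0.962, 0.272, 0.001], [0.272, 0.962, 0.001], [-0.001, 0.001, -1.0]]
contact_force: [0.8, 0.1, -0.3]
opening: 68.1
grasp_force: 0.0
```

>>> send_rows --steps '[0.09,-0.25,0,0.04,0.18,-0.5,0,0.08,0.26,-0.75,0,0.11,0.35,-1,0,0.15]'

```text
time: 0.9
position: [326.1, 229.2, 302.6]
tool_rot: [[-0.988, 0.157, -0.0], [0.157, 0.988, -0.0], [0.0, -0.0, -1.0]]
contact_force: [1.0, -0.0, -0.2]
opening: 68.4
grasp_force: 0.0
```

>>> send_rows --steps '[0.09,-0.25,0,0.04,0.18,-0.5,0,0.08,0.26,-0.75,0,0.11,0.35,-1,0,0.15]'

```text
time: 1.3
position: [378.6, 79.1, 302.7]
tool_rot: [[-0.999, 0.04, 0.0], [0.04, 0.999, -0.0], [-0.0, -0.0, -1.0]]
contact_force: [1.2, 0.3, 0.2]
opening: 68.2
grasp_force: 0.0
```

>>> send_rows --steps '[0.09,-0.25,0,0.04,0.18,-0.5,0,0.08,0.26,-0.75,0,0.11,0.35,-1,0,0.15]'

```text
time: 1.7
position: [431.2, -71.0, 302.7]
tool_rot: [[-0.997, -0.077, -0.0], [-0.077, 0.997, -0.0], [0.0, -0.0, -1.0]]
contact_force: [0.3, 0.7, 0.2]
opening: 68.1
grasp_force: 0.0
```

>>> send_rows --steps '[0.04,-0.06,0,0.02,0.075,-0.108,0,0.033,0.075,-0.108,0,0.033,0.075,-0.108,0,0.033,0.075,-0.108,0,0.033]'

```text
time: 2.2
position: [442.2, -84.7, 302.9]
tool_rot: [[-0.995, -0.103, 0.0], [-0.103, 0.995, -0.0], [-0.0, -0.0, -1.0]]
contact_force: [-0.2, -0.3, 1.0]
opening: 68.4
grasp_force: 0.0
```

Over the grip; checking with the wrist camera.

```bash
python3 - <<'E'
from h import *
p,d,K,R,t=snap("wrist"); save("w1",p); C=cloud(d,K,R,t); H,S,V=cv2.split(cv2.cvtColor(p,cv2.COLOR_RGB2HSV))
m=(H>95)&(H<118)&(S>90)&(V>40)&(d>0)&(C[...,2]>195)&(C[...,2]<220)&(C[...,0]>400)
P=C[m]; print(len(P),P.min(0).round(1),P.max(0).round(1),P.mean(0).round(1))
print(manip.observe()["position"])
E
```

```text
479 [435.1 -98.1 196.6] [447.5 -73.  210.5] [440.3 -86.2 207.9]
[442.20660643 -84.68696658 302.93260364]
```

View pics/w1.png

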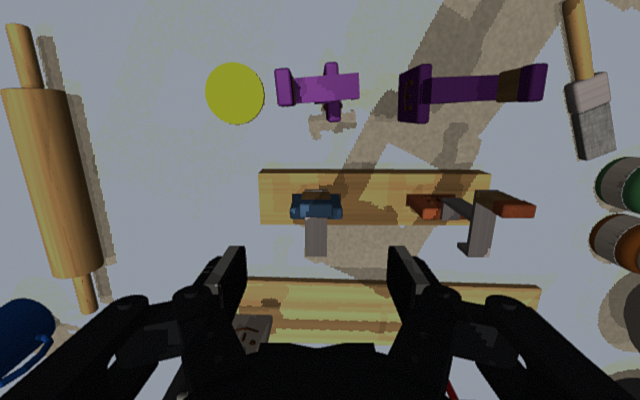

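The wrist view shows the blue grip centred below the fingers at (316,203), and the cap measurement agrees with the top camera to about 2 mm. I'll descend and grip.

>>> send_rows --steps '[-0.005,-0.007,-0.15,0,-0.005,-0.007,-0.3,0,-0.005,-0.007,-0.45,0,-0.005,-0.007,-0.58,0,-0.005,-0.007,-0.68,0,-0.005,-0.007,-0.733,0,-0.005,-0.007,-0.733,0,-0.005,-0.007,-0.733,0]'

```text
time: 3.05
position: [441.9, -86.4, 193.5]
tool_rot: [[-0.995, -0.102, 0.001], [-0.102, 0.995, -0.0], [-0.001, -0.0, -1.0]]
contact_force: [-0.1, 0.0, 0.2]
opening: 68.3
grasp_force: 0.0
```

>>> send_rows --steps '[0,0,0,0,0,0,0,0,0,0,0,0,0,0,0,0,0,0,0,0,0,0,0,0,0,0,0,0,0,0,0,0]' --gripper 0 --newtons 80

```text
time: 3.85
position: [441.8, -86.5, 193.4]
tool_rot: [[-0.995, -0.102, 0.001], [-0.102, 0.995, -0.0], [-0.001, -0.0, -1.0]]
contact_force: [-1.7, 1.6, 6.4]
opening: 22.9
grasp_force: 78.5
```

>>> send_rows --steps '[0,0,0.05,0,0,0,0.1,0,0,0,0.15,0,0,0,0.2,0,0,0,0.27,0,0,0,0.34,0,0,0,0.4,0,0,0,0.4,0]'

```text
time: 4.65
position: [442.1, -86.7, 254.3]
tool_rot: [[-0.995, -0.102, 0.002], [-0.102, 0.995, -0.001], [-0.002, -0.001, -1.0]]
contact_force: [-0.2, 0.1, -3.1]
opening: 22.9
grasp_force: 78.6
```

```bash
python3 - <<'E'
from h import *
for n in ("top","scene"):
    p,d,K,R,t=snap(n); save(n+"2",p); C=cloud(d,K,R,t); H,S,V=cv2.split(cv2.cvtColor(p,cv2.COLOR_RGB2HSV))
    m=(H>95)&(H<118)&(S>90)&(V>40)&(d>0)&(C[...,0]>400)&(C[...,0]<560)&(abs(C[...,1]+85)<60)
    nn,l,st,c=cv2.connectedComponentsWithStats(m.astype(np.uint8))
    for i in range(1,nn):
        if st[i,4]>15: P=C[l==i]; print(n,st[i],np.median(P,0).round(1),P.min(0).round(),P.max(0).round())
print(manip.observe())
E
```

```text
scene [295 119  10  10  67] [447.3 -87.9 263.9] [439. -98. 256.] [450. -78. 268.]
scene [278 179  28  44 865] [487.7 -75.3 117.6] [ 476. -110.   73.] [493. -50. 155.]
{'time': 4.75, 'joints': array([-3.64824836e-01, -1.13974659e-01,  1.70752019e+00, -9.91747299e-05,
        1.54798832e+00, -2.03798033e+00]), 'dq': array([ 0.00067867,  0.00502627,  0.01392532,  0.00031661, -0.00284088,
        0.00077853]), 'joint_efforts': array([ 2.47005781e-02, -4.85483873e+01, -5.97210824e+01,  4.10487643e-02,
        2.48303526e-02,  2.47211083e-04]), 'position': array([441.64268355, -86.49406943, 252.75609273]), 'tool_rot': array([[-9.94765642e-01, -1.02182761e-01,  1.95548437e-05],
       [-1.02182762e-01,  9.94765636e-01, -1.13602422e-04],
       [-7.84427741e-06, -1.15005954e-04, -9.99999993e-01]]), 'contact_force': array([-0.42105772, -0.42439597, -2.91088456]), 'wrist_torque': array([0.00969502, 0.11713012, 0.01239078]), 'grasp_force': 78.62925410270691, 'opening': 22.818917894074897}
```

View pics/scene2.png

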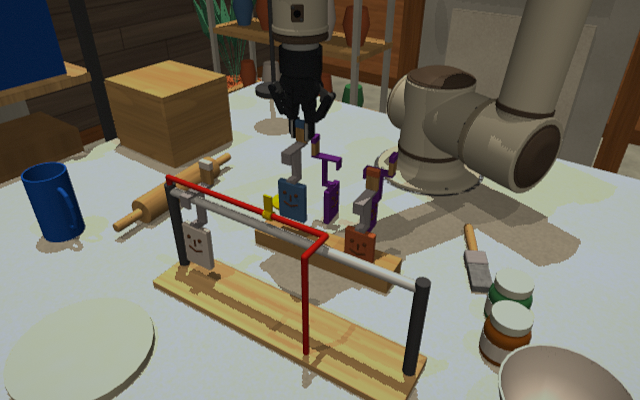

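The scene view shows the blue hanger held upright, clear of the slot, with brown and white untouched. I'll move out into the corridor between stand and rail, then left.

>>> send_rows --steps '[0.08,0,0.01,-0.02,0.2,0,0.01,-0.046,0.33,0,0.01,-0.046,0.46,0,0.01,-0.046,0.555,0,0.01,-0.046]'

```text
time: 5.25
position: [526.5, -86.4, 253.5]
tool_rot: [[-0.998, -0.066, -0.001], [-0.066, 0.998, 0.0], [0.001, 0.0, -1.0]]
contact_force: [0.2, 0.7, -1.5]
opening: 22.7
grasp_force: 78.5
```

>>> send_rows --steps '[0,0.1,0,0,0,0.23,0,0,0,0.38,0,0,0,0.53,0,0,0,0.69,0,0,0,0.847,0,0]'

```text
time: 5.85
position: [524.8, 42.1, 253.9]
tool_rot: [[-0.998, -0.066, -0.001], [-0.066, 0.998, 0.0], [0.001, 0.0, -1.0]]
contact_force: [-0.1, -0.4, -2.8]
opening: 22.6
grasp_force: 78.7
```

>>> send_rows --steps '[0,0.16,0,0,0,0.32,0,0,0,0.47,0,0,0,0.61,0,0,0,0.72,0,0,0,0.8,0,0,0,0.847,0,0,0,0.847,0,0,0,0.847,0,0]'

```text
time: 6.75
position: [524.9, 167.3, 254.2]
tool_rot: [[-0.998, -0.066, -0.0], [-0.066, 0.998, -0.0], [0.0, -0.0, -1.0]]
contact_force: [0.5, 0.6, -3.0]
opening: 22.8
grasp_force: 78.8
```

```bash
python3 - <<'E'
from h import *
print(manip.observe()["position"])
for n in ("top","scene"):
    p,d,K,R,t=snap(n); save(n+"3",p); C=cloud(d,K,R,t); H,S,V=cv2.split(cv2.cvtColor(p,cv2.COLOR_RGB2HSV))
    m=(H>95)&(H<118)&(S>90)&(V>40)&(d>0)&(C[...,0]>500)&(C[...,0]<650)&(abs(C[...,1]-160)<80)
    nn,l,st,c=cv2.connectedComponentsWithStats(m.astype(np.uint8))
    for i in range(1,nn):
        if st[i,4]>15:
            P=C[l==i]; print(n,st[i],np.median(P,0).round(1),P.min(0).round(),P.max(0).round())
            if st[i,4]>150:
                A=np.c_[P[:,1:],np.ones(len(P))]; print("face x=a*y+b*z+c",np.linalg.lstsq(A,P[:,0],rcond=None)[0].round(3))
E
```

```text
[524.92095276 167.27291029 254.21910523]
top [196 170  10   8  43] [566.5 147.3 156.8] [540. 114. 154.] [571. 154. 327.]
scene [394 176  15  13 133] [529.6 166.3 264.9] [522. 155. 256.] [534. 178. 270.]
scene [367 246  37  28 500] [570.4 174.1 148. ] [558. 141. 130.] [575. 201. 158.]
face x=a*y+b*z+c [-8.30000e-02 -1.68000e-01  6.08828e+02]
scene [365 274  35  27 489] [570.8 173.3  90.1] [563. 142.  73.] [576. 201. 107.]
face x=a*y+b*z+c [-8.60000e-02  1.50000e-02  5.84197e+02]
```

View pics/scene3.png

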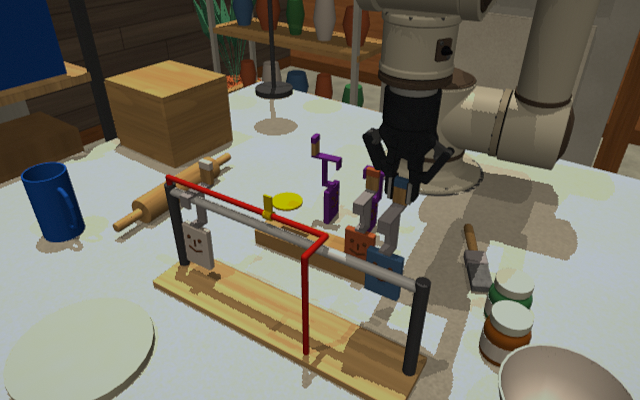

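View pics/top3.png

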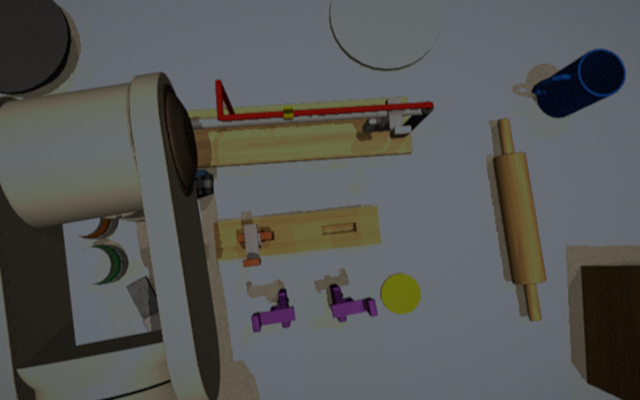

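The scene view shows the plaque in front of the rail's open end, level and parallel (plaque centre about (384,272)). In the top view the arm hides that end, and brown and white are unmoved. I'll insert slowly.

>>> send_rows --steps '[0.08,0,0,0,0.16,0,0,0,0.24,0,0,0,0.31,0,0,0,0.37,0,0,0,0.42,0,0,0,0.46,0,0,0,0.498,0,0,0,0.498,0,0,0,0.498,0,0,0]'

```text
time: 7.85
position: [599.5, 167.6, 254.3]
tool_rot: [[-0.998, -0.066, -0.0], [-0.066, 0.998, -0.0], [0.0, -0.0, -1.0]]
contact_force: [-0.3, 0.4, -2.7]
opening: 22.6
grasp_force: 78.7
```

```bash
python3 - <<'E'
from h import *
s=manip.observe(); print(s["position"],s["contact_force"])
p,d,K,R,t=snap("scene"); np.savez("ins",p=p,d=d,K=K,R=R,t=t)
x=K@(R@np.array([640,170,190])+t); u,v=(x[:2]/x[2]).astype(int); print(u,v)
save("s4",cv2.resize(p[max(0,v-75):v+75,u-100:u+100],(800,600),interpolation=cv2.INTER_CUBIC))
E
```

```text
[599.48829311 167.64313849 254.27741117] [-0.28911091  0.39079821 -2.68981789]
360 261
```

View pics/s4.png

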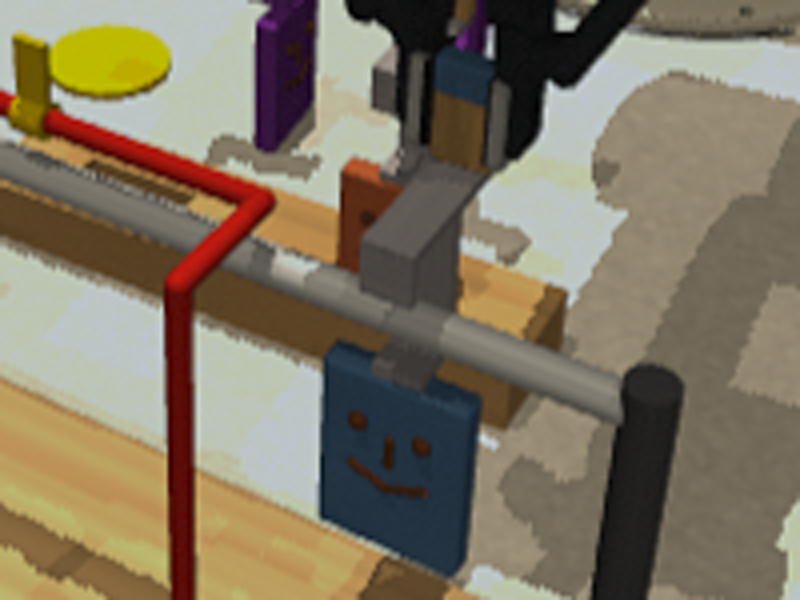

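The crop shows the rail inside the mouth, under the leg (leg at about (390,265), rail passing below it). I'll check the fore-aft centring in depth.

```bash
python3 - <<'E'
from h import *
z=np.load("ins.npz"); C=cloud(z["d"],z["K"],z["R"],z["t"]); p=z["p"]; y=C[...,1]
L=C[248:258,352:362].reshape(-1,3); print("leg",L.mean(0).round(1),L.min(0).round(1),L.max(0).round(1))
m=(C[...,0]>615)&(C[...,0]<665)&(C[...,2]>172)&(C[...,2]<195)&(cv2.cvtColor(p,cv2.COLOR_RGB2HSV)[...,1]<70)
for a in (195,205,215,225,125):
    q=C[m&(y>a)&(y<a+10)]; f=lambda c:((q[:,0]-c[0])**2+(q[:,2]-c[1])**2)**.5-8
    from scipy.optimize import least_squares
    r=least_squares(f,[640,182],loss="soft_l1"); print(a,len(q),r.x.round(1),(r.x[0]+.066*(a+5-167)).round(1),np.abs(r.fun).mean().round(2))
E
```

```text
leg [656.8 172.3 217.6] [653.5 165.  207.6] [659.1 180.  225.7]
195 75 [636.3 181.2] 638.5 0.73
205 81 [635.6 181.5] 638.4 0.7
215 84 [635.  181.4] 638.5 0.71
225 88 [634.1 181.5] 638.3 0.66
125 64 [641.6 181.4] 639.1 0.73
```

>>> send_rows --steps '[0,0,-0.04,0,0,0,-0.08,0,0,0,-0.12,0,0,0,-0.155,0,0,0,-0.18,0,0,0,-0.187,0,0,0,-0.187,0,0,0,-0.187,0]'

```text
time: 8.7
position: [599.7, 167.6, 226.5]
tool_rot: [[-0.998, -0.066, 0.0], [-0.066, 0.998, -0.0], [-0.0, -0.0, -1.0]]
contact_force: [-0.1, 0.5, -2.3]
opening: 22.9
grasp_force: 78.7
```

>>> send_rows --steps '[0,0,-0.007,0,0,0,-0.013,0,0,0,-0.013,0,0,0,-0.013,0]'

```text
time: 9.1
position: [599.6, 167.6, 224.3]
tool_rot: [[-0.998, -0.066, -0.0], [-0.066, 0.998, -0.0], [0.0, -0.0, -1.0]]
contact_force: [-0.5, 0.0, -2.2]
opening: 22.8
grasp_force: 78.7
```

>>> send_rows --steps '[0.005,-0.08,0,0,0.011,-0.17,0,0,0.017,-0.26,0,0,0.023,-0.35,0,0,0.029,-0.44,0,0,0.034,-0.52,0,0,0.04,-0.6,0,0]'

```text
time: 9.8
position: [605.7, 76.4, 224.4]
tool_rot: [[-0.998, -0.066, 0.0], [-0.066, 0.998, -0.0], [-0.0, -0.0, -1.0]]
contact_force: [-0.9, 0.2, -2.1]
opening: 22.8
grasp_force: 78.8
```

>>> send_rows --steps '[0.005,-0.08,0,0,0.011,-0.16,0,0,0.016,-0.24,0,0,0.02,-0.31,0,0,0.025,-0.38,0,0,0.028,-0.43,0,0,0.031,-0.47,0,0,0.031,-0.47,0,0]'

```text
time: 10.6
position: [610.3, 6.4, 224.3]
tool_rot: [[-0.998, -0.066, -0.0], [-0.066, 0.998, -0.0], [0.0, -0.0, -1.0]]
contact_force: [-0.9, 0.0, -2.5]
opening: 23.1
grasp_force: 78.8
```

```bash
python3 - <<'E'
from h import *
s=manip.observe(); print(s["position"],s["contact_force"])
p,d,K,R,t=snap("scene"); np.savez("sl",p=p,d=d,K=K,R=R,t=t); C=cloud(d,K,R,t)
H,S,V=cv2.split(cv2.cvtColor(p,cv2.COLOR_RGB2HSV)); near=(abs(C[...,0]-645)<40)&(abs(C[...,1]-10)<60)&(d>0)
b=near&(H>95)&(H<118)&(S>90)&(C[...,2]<130); P=C[b]; print("plaque y",P.min(0).round(1),P.max(0).round(1),len(P))
g=near&(S<80)&(C[...,2]>196)&(C[...,0]>640)&(C[...,2]<212); print("leg/arm",C[g].min(0).round(1),C[g].max(0).round(1),g.sum())
f=near&(H>22)&(H<36)&(S>130)&(C[...,2]>215); print("flag",C[f].min(0).round(1),C[f].max(0).round(1),f.sum())
x=K@(R@np.array([650,10,190])+t); u,v=(x[:2]/x[2]).astype(int); print(u,v)
save("s5",cv2.resize(p[max(0,v-75):v+75,u-100:u+100],(800,600),interpolation=cv2.INTER_CUBIC))
E
```

```text
[610.32510394   6.44376447 224.27455956] [-8.86006790e-01  3.82480140e-04 -2.48536246e+00]
plaque y [643.  -19.9  42.8] [659.9  41.  126.6] 1078
leg/arm [645.6 -49.3 196. ] [669.8  19.1 209. ] 40
flag [617.4 -19.2 215.1] [656.5  18.5 244.5] 159
269 224
```

View pics/s5.png

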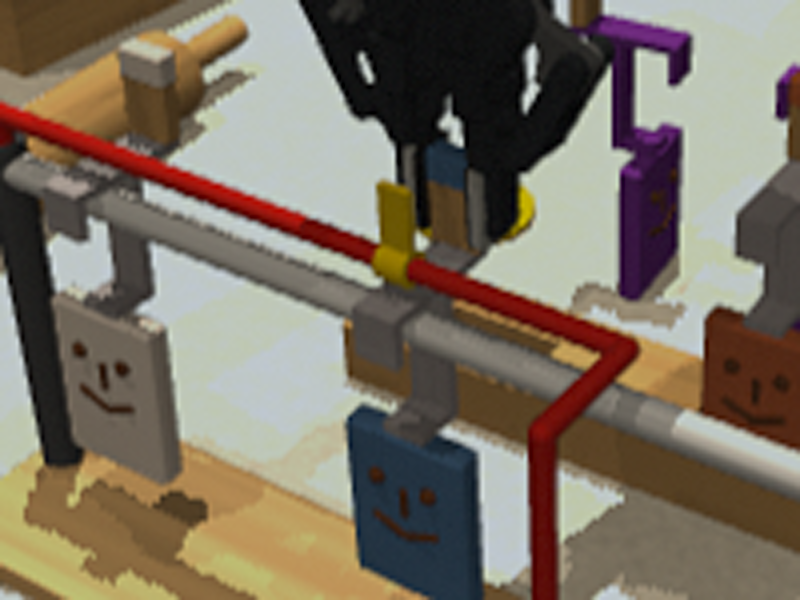

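The crop shows the hanger on the rail under the guard, its leg (380,330) below the flag (395,225), and white untouched at left. Plaque centre y is about 10.3 against about 9.5 for the flag, so I'll shift −1 mm and set it down.

>>> send_rows --steps '[0,-0.007,0,0,0,-0.007,-0.004,0,0,-0.007,-0.008,0,0,-0.007,-0.008,0,0,-0.007,-0.008,0]'

```text
time: 11.15
position: [610.3, 6.3, 223.3]
tool_rot: [[-0.998, -0.066, 0.0], [-0.066, 0.998, 0.0], [-0.0, 0.0, -1.0]]
contact_force: [-1.7, 1.2, 1.3]
opening: 23.0
grasp_force: 79.2
```

>>> send_rows --steps '[0,0,-0.004,0,0,0,-0.004,0,0,0,-0.004,0]'

```text
time: 11.45
position: [610.2, 6.2, 223.1]
tool_rot: [[-0.998, -0.066, 0.001], [-0.066, 0.998, 0.0], [-0.001, 0.0, -1.0]]
contact_force: [-4.1, 2.2, 6.6]
opening: 22.6
grasp_force: 80.1
```

>>> send_rows --steps '[0,0,0.003,0,0,0,0.003,0,0,0,0.003,0]' --newtons 20

```text
time: 11.75
position: [610.3, 6.1, 223.2]
tool_rot: [[-0.998, -0.066, 0.0], [-0.066, 0.998, 0.0], [-0.0, 0.0, -1.0]]
contact_force: [-3.1, 3.0, 4.8]
opening: 22.8
grasp_force: 79.6
```

>>> send_rows --steps '[0,0,0,0,0,0,0,0,0,0,0,0,0,0,0,0,0,0,0,0]' --gripper 0.5

```text
time: 12.25
position: [610.3, 6.0, 222.9]
tool_rot: [[-0.998, -0.066, -0.0], [-0.066, 0.998, -0.0], [0.0, -0.0, -1.0]]
contact_force: [-0.2, 0.6, -0.1]
opening: 42.2
grasp_force: 0.0
```

```bash
cat > c.py <<'E'
from h import *
s=manip.observe(); print(s["time"],s["position"],s["contact_force"],s["opening"])
p,d,K,R,t=snap("scene"); C=cloud(d,K,R,t)
H,S,V=cv2.split(cv2.cvtColor(p,cv2.COLOR_RGB2HSV)); near=(abs(C[...,0]-645)<60)&(abs(C[...,1]-10)<60)&(d>0)
b=near&(H>95)&(H<118)&(S>90); P=C[b&(C[...,2]<130)]; print("plaque",P.min(0).round(1),P.max(0).round(1),len(P))
A=np.c_[P[:,1:],np.ones(len(P))]; print("face",np.linalg.lstsq(A,P[:,0],rcond=None)[0].round(3))
P=C[b&(C[...,2]>220)]; print("cap",P.min(0).round(1),P.max(0).round(1),P.mean(0).round(1))
x=K@(R@np.array([640,10,200])+t); u,v=(x[:2]/x[2]).astype(int)
import sys; save(sys.argv[1],cv2.resize(p[max(0,v-75):v+75,u-100:u+100],(800,600),interpolation=cv2.INTER_CUBIC))
E
python3 c.py s6
```

```text
12.25 [610.29196224   5.98476997 222.92348695] [-0.16759355  0.57939225 -0.06409584] 42.16243015276443
plaque [646.8 -18.6  43.7] [667.9  41.8 126.6] 1132
face [-1.07000e-01 -7.90000e-02  6.69598e+02]
cap [597.7 -47.1 223.7] [650.7  47.2 441. ] [612.4   8.9 239.9]
```

View pics/s6.png

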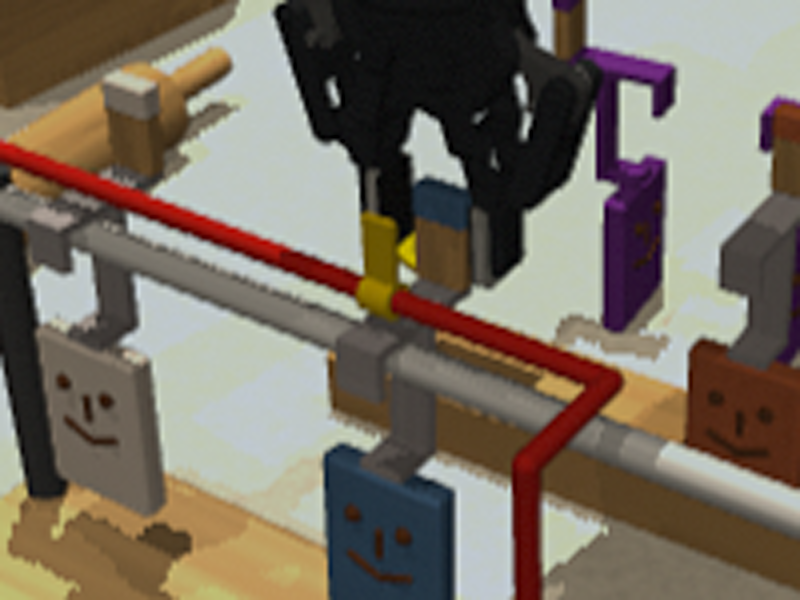

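The crop shows the gripper open around the grip, with the blue hanger resting on the rail below the flag and tilted only slightly. I'll retreat straight up.

>>> send_rows --steps '[0,0,0.05,0,0,0,0.12,0,0,0,0.22,0,0,0,0.36,0,0,0,0.52,0,0,0,0.7,0,-0.2,0,0.9,0,-0.4,0,1,0,-0.6,0,1,0,-0.8,0,1,0,-1,0,1,0,-1,0,1,0,-1,0,1,0,-1,0,1,0,-1,0,1,0,-1,0,1,0,-1,0,1,0]'

```text
time: 14.0
position: [460.6, 6.0, 372.7]
tool_rot: [[-0.998, -0.066, -0.001], [-0.066, 0.998, 0.0], [0.001, 0.0, -1.0]]
contact_force: [-0.9, 1.0, 0.9]
opening: 42.9
grasp_force: 0.0
```

>>> send_rows --steps '[-0.3,0,0,0,-0.6,0,0,0,-0.9,0,0,0,-1,0,0,0,-1,0,0,0,-1,0,0,0]'

```text
time: 14.6
position: [310.6, 6.0, 373.2]
tool_rot: [[-0.998, -0.066, 0.001], [-0.066, 0.998, -0.0], [-0.001, -0.0, -1.0]]
contact_force: [0.1, -0.6, 0.9]
opening: 42.6
grasp_force: 0.0
```

```bash
python3 c.py s7; python3 - <<'E'
from h import *
p,d,K,R,t=snap("top"); C=cloud(d,K,R,t); H,S,V=cv2.split(cv2.cvtColor(p,cv2.COLOR_RGB2HSV))
near=(abs(C[...,0]-640)<60)&(abs(C[...,1]-10)<60)&(d>0)
for k,m in {"cap":(H>95)&(H<118)&(S>90)&(C[...,2]>200),"flag":(H>22)&(H<36)&(S>130)&(C[...,2]>198),"arm":(S<60)&(C[...,2]>191)&(C[...,2]<205)}.items():
    P=C[m&near]; print(k,len(P),P.min(0).round(1) if len(P) else "",P.max(0).round(1) if len(P) else "",P.mean(0).round(1))
w=(d>0)&(C[...,2]>225)&(C[...,2]<250)&(C[...,0]>560)&(C[...,0]<660)&(C[...,1]<-100)&(C[...,1]>-250); print("white grip",C[w].mean(0).round(1))
save("top7",p[60:280,80:500])
E
```

```text
14.6 [310.61399182   5.97374314 373.1555661 ] [ 0.14101895 -0.59181884  0.9320739 ] 42.619531718540685
plaque [646.  -19.9  43.7] [664.9  40.9 126.5] 1112
face [-1.08000e-01 -5.90000e-02  6.65737e+02]
cap [604.6  -4.8 223.7] [616.7  19.5 237.5] [612.2   8.4 231.9]
cap 129 [603.   -7.3 219. ] [613.3  16.  240.9] [607.5   4.5 236.9]
flag 91 [606.4  -4.7 199.6] [651.8  13.3 246.4] [646.6   7.2 226.2]
arm 295 [624.1 -50.  191.1] [668.4  69.1 200.2] [641.6   6.8 194.9]
white grip [ 619.5 -159.8  236.6]
```

View pics/top7.png

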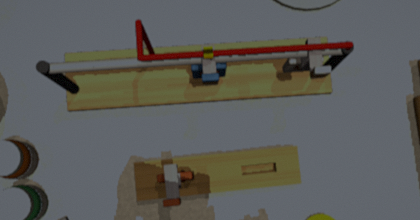

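The top crop shows the blue hanger at (208,68) directly under the flag, with white and brown in place. The hook is within about 1 mm of the flag, so I'm handing in.

```bash
python3 -c "
from station import manip
print(manip.close_job())"
```

```text
the job is handed in; nothing more can be done
None
```

The blue sample hangs free on the rail with its hook within about 1 mm of the yellow flag by my measurement. The white sample (measured) and the brown one (by eye) have not moved, and the job was handed in after about 15 s of robot time, with no verdict returned.

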